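# Clamp a square tube in the welding jig with the T-handle key

### The job

Slide the long square tube along the welding jig until its end is against the jig's end stop. Take the T-handle key out of its holder, set it fully down into the sunken square socket of the jig's cam clamp, and turn it clockwise (seen from above) until the cam presses the tube firmly against the fence. Turn the cam only with the key, leave the key standing in the socket, and do not disturb the hammer or the two short offcuts.

Things in the scene. Friction and masses are not known exactly. Their poses are not given: they have to be found in the camera images.
- jig: Fixed welding jig. Origin on the table under the centre of the tube's clamped place. Dark steel plate, top z=10 mm, x -125..45, y -95..170 mm. Tube lies along y. Fence: face at x=+25, y -80..110, top z=40 mm. End stop: face at y=-75, top z=45 mm: push the tube towards -y. Cam clamp on the tube's -x side.
- tube_home (a point): Fixed point of the jig (0, 0, 35 mm in its frame), axes as the jig's: where the tube's centre is when the tube is against both fence and end stop.
- tube_mid (a point): Centre of the loose steel square tube to be clamped: 150 mm long (its y axis), 50 x 50 mm, 3 mm wall, ends open, about 0.6 kg. It lies on the jig's plate, top at z=60 mm, between fence and cam, 45 to 80 mm short of the end stop (towards jig +y), with a few mm of side play. Push it with shut fingers against the upper edge of its +y end.
- socket (a point): Centre of the mouth of the square socket in the cam's head, on the cam's upright axis (jig frame -61.5, 0, 66 mm); turns with the cam, x and y square to its sides. 19 mm wide, 2 mm chamfer, 26 mm deep. The head, 32 mm square, is sunk in a fixed collar (64 mm outside, 52 inside, top z=72 mm). Below: eccentric disc 68 mm across, 9 mm off-centre, z=12..36 mm.
- cam (a joint): Angle of the cam, rad, growing clockwise seen from above; 0 fully open, end of range 2.35, starts at 0 to 0.35. It stays where left. Turning it free takes 0.1 N m, and 0.1 to 0.6 N m while it slides the tube sideways. At about 1.85 the tube is on the fence and it stiffens abruptly: 0.8 to 1 N m on the key leaves it at 1.86 to 1.92, pressing firmly (tens of N) and locked by friction.
- holder: Fixed dark steel block 80 x 80 x 45 mm in which the key stands upright at the start. Origin at the centre of its underside. Square hole 19 mm wide, 35 mm deep; the key's foot stands 10 mm above the table.
- key_bar (a point): Centre of the cross bar of the loose T-handle key. Bar 120 mm long (key's x axis), 18 mm thick (y), 22 mm high, well gripped across its middle from above; z up along the shank. Key about 0.35 kg, 122 mm tall: this point is 111 mm above its foot, 11 mm below its top; at the start 121 mm above the table.
- key_foot (a point): Centre of the underside of the key's foot; axes as the bar's. The lowest 40 mm of the key are 16 mm square, sides along the key's x and y, above that a 17 mm round shank. Fully set, it is 26 mm below the socket's mouth (40 mm above the table). Fits the socket in any of four quarter turns, with about 0.2 rad of turning play either way.
- hammer: Loose hammer, 260 mm long, lying on the table: leave alone. Origin under its middle.
- offcut_a: Loose short steel square-tube offcut, 60 x 60 x 60 mm, standing with its open ends up and down: leave alone. Origin at the centre of its underside.
- offcut_b: A second such offcut, 60 x 60 x 60 mm: leave alone. Origin at the centre of its underside.
There are look-alikes about, which are no part of the job. There is more than one size of the part that bears key_bar; the job needs the smaller. What is shaped like the part that bears tube_mid but orange is not meant.

How it is judged:
On the way:
1. the key is set fully down in the socket while the cam is still open (horizontal distance between key_foot and socket below 0.005 m and z of key_foot in the frame of socket below -0.021 m and value of joint cam below 1.2 rad), for 0.1 s.
At the end, for the whole second after the job is handed in: The tube lies flat on the jig's plate against the fence (within 2 mm) and the end stop (within 4 mm), square to within 0.03 rad; the cam (past 1.7 rad) presses on it with more than 4 N; the key stands in the socket, foot at least 21 mm below the mouth, upright within 0.15 rad; all at rest (y of tube_mid in the frame of tube_home below 0.004 m and x of tube_mid in the frame of tube_home above -0.002 m and angle between the y axis of tube_mid and the y axis of tube_home, either way round below 0.03 rad and angle between tube_mid's own z axis and vertical below 0.03 rad and contact force between cam and tube above 4 N and value of joint cam above 1.7 rad and horizontal distance between key_foot and socket below 0.005 m and z of key_foot in the frame of socket below -0.021 m and angle between key_bar's own z axis and vertical below 0.15 rad and linear speed of tube below 0.01 m/s and linear speed of key below 0.02 m/s); the robot touches nothing.
It fails at once if the cam is touched by the robot instead of by the key (contact force between any of the arm, the fingers and cam above 1 N).
It fails at once if the hammer or an offcut is disturbed (moved over 30 mm) (distance of any of hammer, offcut_a, offcut_b from where it was at the start of the episode above 0.03 m).
It also fails if it takes over 69 s, if anything falls off the work surface, if the arm or the gripper's body presses on something with over 40 N, if the wrist force passes 120 N, or if a joint passes its speed limit or range.

### The arm

A 6-joint arm with a two-finger parallel gripper is mounted at the origin on the work surface. World frame = base frame: x ahead of the robot, y to its left, z up, the work surface at z = 0. Lengths are in m, angles in rad, forces in N, time in s.
With the tool pointing down it reaches from about 0.275 to 0.75 m from the base axis. Payload 10.2 kg.
Tool frame: the origin (TCP) lies midway between the tips of the shut fingers; the grasp point (between the pads) lies 19 mm behind it (env.hold_point_z is the distance from the TCP to the grasp point, in m); z points along the fingers, y is the line along which they close (so a half turn about z gives the same grasp; the last joint's range is limited). The gripper opens to 85 mm and grips with 20 to 120 N. Pads are 22 mm wide; open, the fingers measure 114 mm over their backs; the gripper's body (76 mm by 85 mm) begins 54 mm behind the grasp point. The pads swing forward as they close: fully open they stand 13 mm farther back than shut.
Start: joints at [1.111, 0.313, 1.498, -0, 1.331, -0.223], TCP at [0.123, 0.51, 0.201] pointing down, gripper open.
Joint ranges: [-2.94, 2.94], [-0.97, 2.17], [0.19, 2.56], [-1.23, 4.37], [0.02, 3.11], [-2.88, 2.88]. Speed limits (rad/s): [2.39, 2.39, 3.01, 3.14, 3.14, 3.14].

### API

Orientations are given as a unit quaternion [x, y, z, w].
In Python, from bench import env, kinematics, monitor, eyes, job gives the robot as it stands. The module is installed in compiled form; this text tells all that it offers. Calls block until the motion is done:
- env.reach(position, orientation): joint-space move of the TCP to a pose.
- env.movel(position, velocity=0.15, frame=None, guard=None): straight line of the TCP; frame=None keeps the orientation; velocity is the mean speed in m/s. With guard (N) it stops when the force on the tool has changed by that much, and returns True; else False.
- env.set_joints(angles): joint-space move.
- env.release() and env.close_gripper(effort=None): open the fingers fully, or close them until they stop; effort is the grip in N (None keeps the last).
- env.hold(seconds).
- kinematics.ik(position, orientation): joint angles nearest the present ones, or None.
- monitor.sense(): the state.
- eyes.grab_frame(name): name is "side" or "top"; returns a dict with "frame" (400x640x3 uint8, red, green, blue), "mtx" (3x3 intrinsics, pixels), "k1" (the pictures are not rectified: a ray, as slopes to the right and down, at radius r is drawn at 1 + k1 r^2 times it, then the intrinsics apply), "view" (4x4, takes a point from world to camera coordinates). Camera axes: x right, y down, z forward; pixel columns grow to the right and rows downward; lengths in m; the calibration is good to about 2 mm. A picture is of the moment at which its call begins. There is no depth.
A pose or a line that the arm cannot do raises env.MotionError and nothing moves.
- job.hand_in(): hands the job in; it is judged then, once.
The state is a dict: "clock": time; "joints": joint angles; "qvel": joint speeds; "joint_efforts": joint torques, N m; "position": TCP position; "ee_rot": TCP orientation; "contact_force": force on the tool from outside, world axes, zero at the start; "ft_torque": the same for the moment, N m; "finger_gap": opening from 0.0 (shut) to 1.0 (fully open); "gripper_force": force on a finger pad.
Only numpy, scipy, OpenCV 4.12 (cv2) and the standard library are available. Lean on these libraries where they do the work, as an engineer would, in place of code of your own. Each camera call takes 0.05 s, during which the arm holds its last target. There are 200 camera calls.

## Working session

There is one attempt and no reset: what is moved stays moved. The work goes in short steps, each a Python script; the robot and the scene stay as the last script left them, time stands still between calls to the robot, and variables do not carry over. Pictures are saved under pics/ and viewed, at most 12 in all, crops included, and the job is handed in when it is done.

```bash
mkdir -p pics; ls
python3 - <<'E'
from bench import env, kinematics, monitor, eyes, job
import cv2, pickle
for n in ("side","top"):
    f=eyes.grab_frame(n); pickle.dump(dict(f),open(f"pics/{n}0.pkl","wb"))
    cv2.imwrite(f"pics/{n}0.png",f["frame"][:,:,::-1])
    print(n,f["mtx"].round(1).tolist(),f["k1"],f["view"].round(3).tolist())
s=monitor.sense();print(s["clock"],s["position"],s["ee_rot"],env.hold_point_z)
E
```

```text
pics
side [[407.6, 0.0, 316.8], [0.0, 407.6, 195.5], [0.0, 0.0, 1.0]] -0.032656174957781316 [[-0.998, -0.057, -0.01, 0.554], [-0.037, 0.761, -0.648, 0.092], [0.045, -0.646, -0.762, 1.044], [0.0, 0.0, 0.0, 1.0]]
top [[383.8, 0.0, 321.5], [0.0, 383.8, 202.9], [0.0, 0.0, 1.0]] -0.02038870146115707 [[0.007, -1.0, 0.006, -0.021], [-0.996, -0.007, -0.084, 0.543], [0.084, -0.006, -0.996, 1.163], [0.0, 0.0, 0.0, 1.0]]
0.1 [0.1230437  0.51010032 0.20038177] [ 1.18117210e-01  9.92999479e-01 -5.62974989e-04 -2.04950106e-04] 0.0187
```

View pics/top0.png

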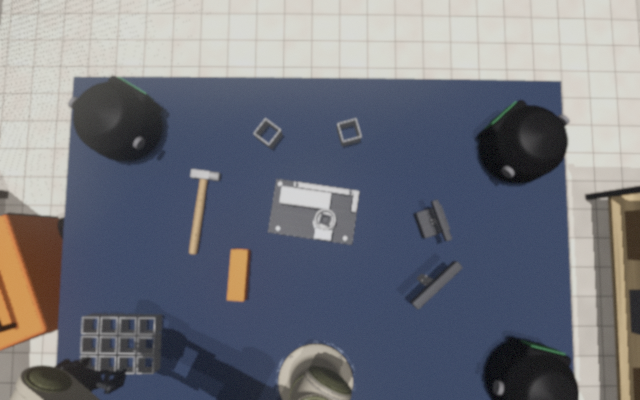

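View pics/side0.png

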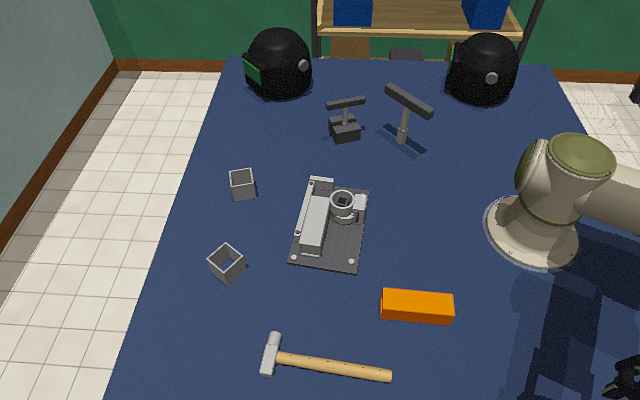

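The top view shows the jig at (315,212), with the bright tube at (305,196) and the collar at (324,219). There are two T-keys. The one at (435,222) top, (345,115) side has a short bar and stands in a block. The one at (435,285) top, (405,115) side is bigger and stands in no 80 mm block. The smaller one in its holder fits the description. The orange tube at (238,275) isn't meant. I'll confirm with an enlarged crop.

Run:
```python
import cv2, numpy as np
t=cv2.imread("pics/top0.png"); s=cv2.imread("pics/side0.png")
def c(i,x,y,w,h): return cv2.resize(i[y:y+h,x:x+w],(400,300),interpolation=cv2.INTER_CUBIC)
m=np.vstack([np.hstack([c(t,260,172,108,81),c(t,394,190,80,60)]),np.hstack([c(s,270,165,120,90),c(s,310,75,80,60)+0])])
cv2.imwrite("pics/m0.png",m)
```

```text
(no output)
```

View pics/m0.png

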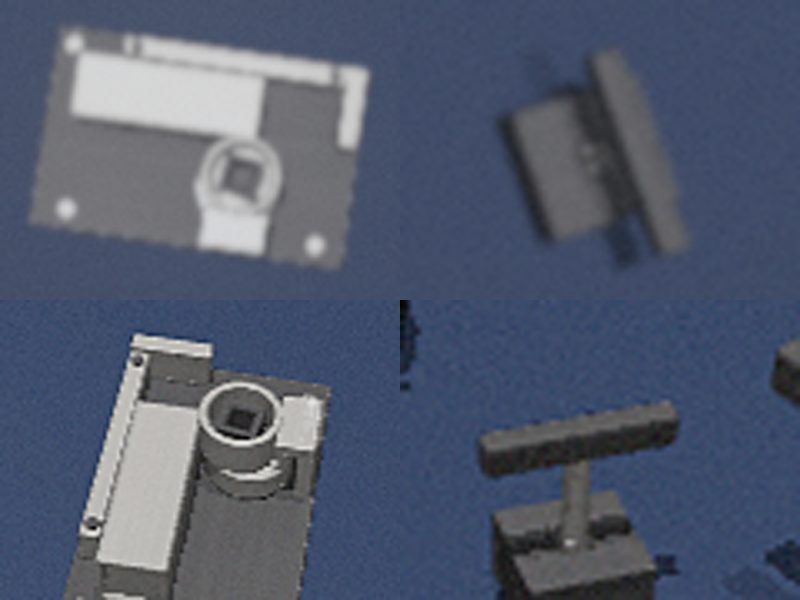

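The bottom-right crop confirms it: the short-bar key stands in the slotted-looking square block, bar about (333-367,97-108) in the side view. Next I'll measure everything numerically.

```bash
cat > h.py <<'E'
import numpy as np, cv2, pickle
def rays(f,px):
    px=np.atleast_2d(np.array(px,float)); K=f["mtx"]
    d=(px-[K[0,2],K[1,2]])/[K[0,0],K[1,1]]
    u=d.copy()
    for _ in range(8): u=d/(1+f["k1"]*(u**2).sum(1,keepdims=True))
    R=f["view"][:3,:3]; t=f["view"][:3,3]
    return -R.T@t, np.c_[u,np.ones(len(u))]@R
def plane(f,px,z):
    c,d=rays(f,px); return c+d*((z-c[2])/d[:,2])[:,None]
def proj(f,P):
    p=np.atleast_2d(P)@f["view"][:3,:3].T+f["view"][:3,3]; u=p[:,:2]/p[:,2:]
    u=u*(1+f["k1"]*(u**2).sum(1,keepdims=True)); K=f["mtx"]
    return u*[K[0,0],K[1,1]]+[K[0,2],K[1,2]]
def tri(f,p,g,q):
    (c,d),(e,h)=rays(f,p),rays(g,q); d,h=d[0],h[0]
    s=np.linalg.lstsq(np.c_[d,-h],e-c,rcond=None)[0]
    a,b=c+d*s[0],e+h*s[1]; return (a+b)/2,np.linalg.norm(a-b)
E
python3 - <<'E'
from h import *
np.set_printoptions(precision=4,suppress=True)
T=pickle.load(open("pics/top0.pkl","rb"));S=pickle.load(open("pics/side0.pkl","rb"))
def comp(f,box,lo=0,hi=256):
    x,y,w,h=box; im=f["frame"][y:y+h,x:x+w].astype(int); b=im[:,:,2]-im[:,:,0]; v=im.max(2)
    m=((b<20)&(v>=lo)&(v<hi)).astype(np.uint8)
    cs,_=cv2.findContours(m,cv2.RETR_EXTERNAL,cv2.CHAIN_APPROX_NONE)
    cs=sorted(cs,key=cv2.contourArea)[::-1]
    return [c[:,0]+[x,y] for c in cs]
c=comp(T,(260,172,108,81))[0]
w=plane(T,c,0.01)[:,:2].astype(np.float32); r=cv2.minAreaRect(w)
print("plate",r); b=cv2.boxPoints(r); print(b)
# -x edge line fit and +y edge
th=np.radians(-8.3)  # guess: jig y dir in image
for name,idx in (("-x",0),("+y",1)):
    pass
print("collar hand", plane(T,[[260+239/3.7,172+176/3.7]],.072), plane(S,[[270+240/3.333,165+112/3.333]],.072))
for z,pt in ((.01,[[75,42],[66,208],[315,243]]),):
    print("screws",plane(T,np.array(pt)/3.7+[260,172],z))
print("tube top",plane(T,np.array([[80,55],[265,77],[262,137],[70,115]])/3.7+[260,172],.06))
k=np.array([[190,55],[220,48],[290,245],[262,255]])/5+[394,190]
print("bar corners",plane(T,k,.132),"ctr",plane(T,k,.132).mean(0))
print("bar side", plane(S,np.array([[82,137],[275,105]])/5+[310,75],.132))
for q in comp(T,(394,190,80,60))[:2]:
    print("keyT",cv2.contourArea(q),cv2.minAreaRect(q.astype(np.float32)))
for q in comp(S,(325,90,45,20))[:1]:
    rr=cv2.minAreaRect(q.astype(np.float32)); print("keyS",rr)
print(tri(T,k.mean(0),S,np.array([[178,138]])/5+[310,75]))
E
```

```text
plate ((0.5191397666931152, 0.007393687963485718), (0.26692336797714233, 0.1741645485162735), 81.91100311279297)
[[ 0.4141 -0.1125]
 [ 0.5866 -0.137 ]
 [ 0.6241  0.1273]
 [ 0.4517  0.1518]]
collar hand [[ 0.4897 -0.0261  0.072 ]] [[ 0.492  -0.0255  0.072 ]]
screws [[ 0.6047  0.1128  0.01  ]
 [ 0.4642  0.1181  0.01  ]
 [ 0.4364 -0.091   0.01  ]]
tube top [[ 0.5874  0.1034  0.06  ]
 [ 0.5706 -0.0468  0.06  ]
 [ 0.5218 -0.0446  0.06  ]
 [ 0.5385  0.1107  0.06  ]]
bar corners [[ 0.5416 -0.3274  0.132 ]
 [ 0.5457 -0.3445  0.132 ]
 [ 0.4354 -0.3819  0.132 ]
 [ 0.4297 -0.366   0.132 ]] ctr [ 0.4881 -0.3549  0.132 ]
bar side [[ 0.545  -0.3388  0.132 ]
 [ 0.432  -0.375   0.132 ]]
keyT 843.0 ((432.0061950683594, 223.3507843017578), (42.7119140625, 29.066287994384766), 70.55996704101562)
keyS ((345.59893798828125, 103.55378723144531), (11.215442657470703, 40.15058135986328), 79.87532806396484)
(array([ 0.4886, -0.3596,  0.1177]), np.float64(0.00019142403722092216))
```

```bash
cat >> h.py <<'E'
from scipy.spatial.transform import Rotation as Rn
JO=np.array([.552,-.0348]); JY=-.141
def jig(x,y,z): return np.r_[JO+Rn.from_euler('z',JY).as_matrix()[:2,:2]@[x,y],z]
def q(psi): return (Rn.from_euler('z',psi)*Rn.from_euler('x',np.pi)).as_quat()
E
python3 - <<'E'
from h import *
from bench import env, kinematics, monitor, eyes, job
np.set_printoptions(precision=4,suppress=True)
o=q(JY+np.pi/2)
env.close_gripper(30)
env.reach(jig(-.005,.185,.12),o); s=monitor.sense(); print(s["clock"],s["joints"])
env.movel(jig(-.005,.182,.047),velocity=.2)
print(env.movel(jig(-.005,.105,.047),velocity=.08,guard=25),monitor.sense()["position"])
print(env.movel(jig(-.005,.075,.047),velocity=.04,guard=12))
s=monitor.sense();p=s["position"]; R=Rn.from_euler('z',JY).as_matrix()[:2,:2]
print(s["clock"],(p[:2]-JO)@R,p[2],s["contact_force"])
env.movel(jig(-.005,.12,.06),velocity=.2)
env.movel(jig(-.005,.13,.2),velocity=.3)
env.release()
for n in ("side","top"):
    f=eyes.grab_frame(n); pickle.dump(dict(f),open(f"pics/{n}1.pkl","wb")); cv2.imwrite(f"pics/{n}1.png",f["frame"][:,:,::-1])
t=cv2.imread("pics/top1.png"); s=cv2.imread("pics/side1.png")
cv2.imwrite("pics/m1.png",np.vstack([cv2.resize(t[172:253,260:368],(400,300),interpolation=cv2.INTER_CUBIC),cv2.resize(s[165:255,270:390],(400,300),interpolation=cv2.INTER_CUBIC)]))
z=lambda f,c,r: cv2.resize(f[c[1]-r:c[1]+r,c[0]-r:c[0]+r],(390,300),interpolation=cv2.INTER_CUBIC)
a=cv2.imread("pics/m1.png"); b=np.vstack([z(cv2.imread("pics/top0.png"),(325,220),15),z(cv2.imread("pics/side0.png"),(342,200),18)])
cv2.imwrite("pics/m1.png",np.hstack([a,b]))
print(monitor.sense()["clock"])
E
```

```text
2.9583 [0.0583 0.5282 1.3968 0.0001 1.2163 0.1977]
False [0.5619 0.0702 0.047 ]
False
5.4833 [-0.005   0.0751] 0.04700524961911378 [ 0.3762  0.1282 -0.9041]
7.3667
```

View pics/m1.png

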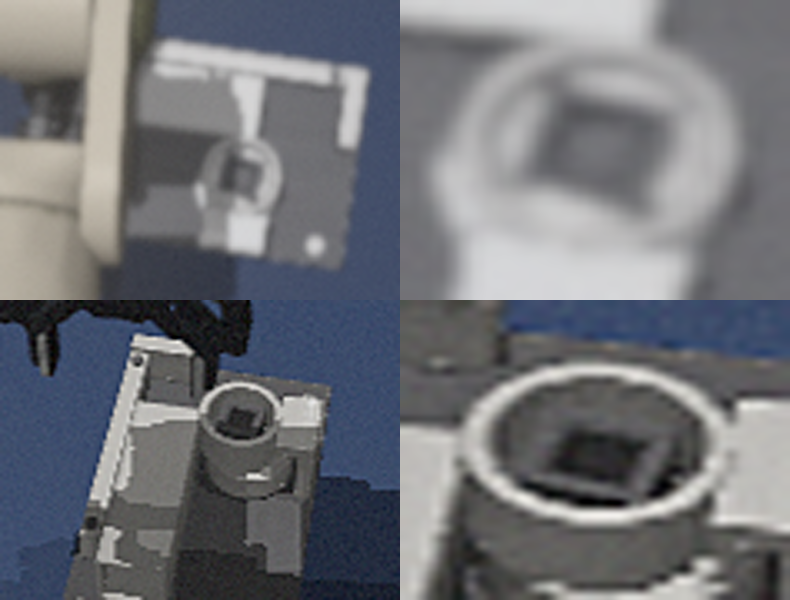

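View pics/side1.png

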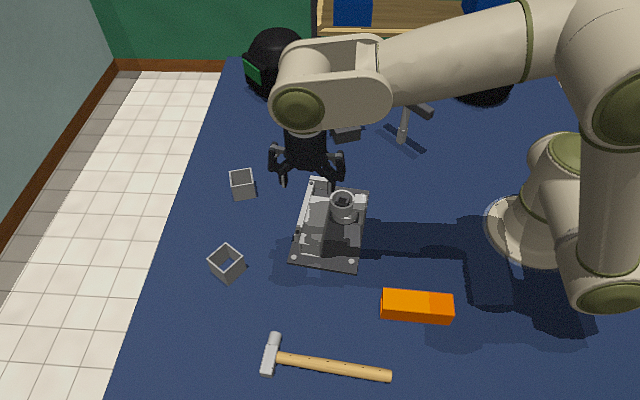

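Run:
```python
from h import *
from bench import monitor
np.set_printoptions(precision=4,suppress=True)
T=pickle.load(open("pics/top1.pkl","rb"));S=pickle.load(open("pics/side1.pkl","rb"))
s=monitor.sense();p=s["position"];print(p,s["contact_force"],s["finger_gap"],s["clock"])
print(proj(S,p),proj(T,p))
for y in (.142,-.008,.075,-.075):
  print(y,proj(S,jig(-.009,y,.06)),proj(T,jig(-.009,y,.06)))
m1=cv2.imread("pics/side1.png");m0=cv2.imread("pics/side0.png")
c=lambda m: cv2.resize(m[165:285,270:380],(400,436),interpolation=cv2.INTER_CUBIC)
im=np.hstack([c(m0),cv2.convertScaleAbs(c(m1),alpha=1.6,beta=20)])
cv2.imwrite("pics/m2.png",im)
```

```text
[0.5653 0.0946 0.2   ] [-0.0818 -0.1446  0.3478] 0.997914903690988 7.3667
[[308.3186 201.9712]] [[279.6742 188.5593]]
0.142 [[310.4439 244.1289]] [[280.2817 194.9211]]
-0.008 [[322.4986 196.1276]] [[329.7867 202.2974]]
0.075 [[316.1111 221.5651]] [[302.3798 198.2136]]
-0.075 [[327.2049 177.3813]] [[351.9249 205.5964]]
```

View pics/m2.png

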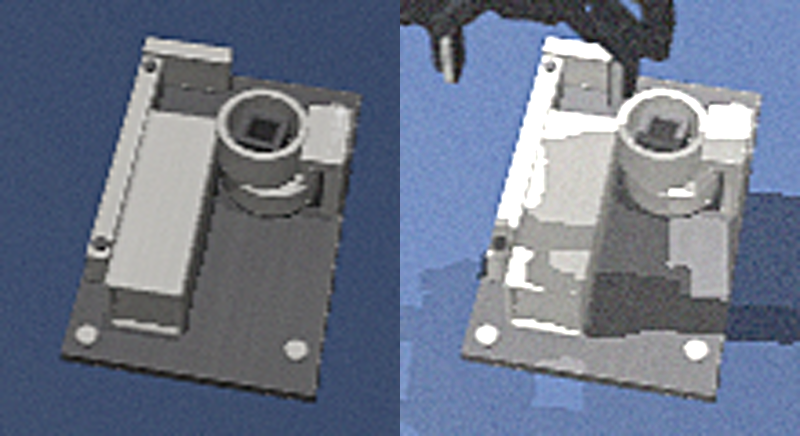

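Run:
```python
from h import *
from bench import env, kinematics, monitor, eyes, job
np.set_printoptions(precision=4,suppress=True)
S0=pickle.load(open("pics/side0.pkl","rb")); print("start tcp px",proj(S0,[.123,.51,.2]))
env.close_gripper(30)
print(env.movel(jig(-.009,.1,.075),velocity=.25,guard=20))
print(env.movel(jig(-.009,.1,.045),velocity=.03,guard=5))
s=monitor.sense();print(s["position"],s["contact_force"],s["clock"],s["finger_gap"])
f=eyes.grab_frame("side"); print(proj(f,s["position"]))
a=cv2.resize(f["frame"][150:270,260:400,::-1],(560,480),interpolation=cv2.INTER_CUBIC)
cv2.imwrite("pics/m3.png",np.hstack([a,cv2.resize(cv2.imread("pics/side0.png")[340:400,580:640],(240,480))]))
```

```text
start tcp px [[596.1724 437.2587]]
False
False
[0.5573 0.0655 0.0452] [-0.0985 -0.3127 -0.6364] 9.95 0.0027062102913006795
[[314.0883 233.3043]]
```

View pics/m3.png

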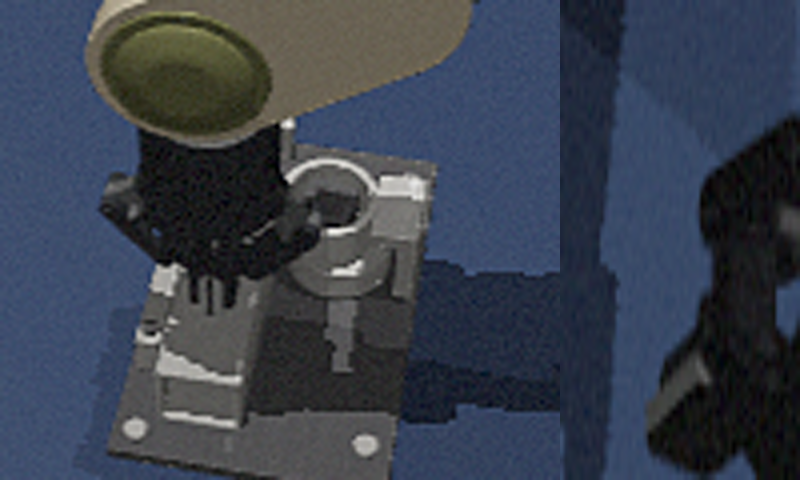

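Run:
```python
from h import *
from bench import env, kinematics, monitor, eyes, job
np.set_printoptions(precision=4,suppress=True)
for z in (.03,.015):
    h=env.movel(jig(-.009,.1,z),velocity=.03,guard=5)
    s=monitor.sense();print(h,s["position"],s["contact_force"],s["clock"])
    if h: break
f=eyes.grab_frame("side");g=eyes.grab_frame("top"); print(proj(f,s["position"]),proj(g,s["position"]))
cv2.imwrite("pics/m4.png",np.hstack([cv2.resize(f["frame"][190:270,270:350,::-1],(400,400),interpolation=cv2.INTER_CUBIC),cv2.resize(g["frame"][150:250,260:360,::-1],(400,400),interpolation=cv2.INTER_CUBIC)]))
```

```text
True [0.5568 0.0655 0.0297] [-0.2267 -1.0619  4.8636] 10.5167
[[314.3742 236.9565]] [[294.7624 198.0701]]
```

View pics/m4.png

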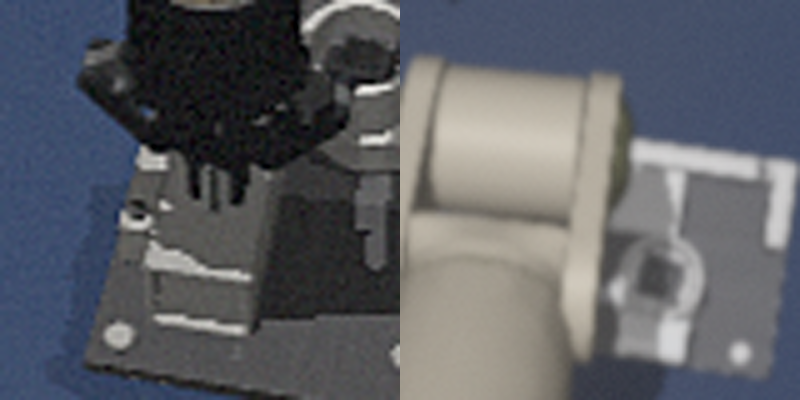

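Contact with the tube top (z 60 mm) comes at a reported z of 29.7 mm. So the arm's reported z is 30 mm below the true tip height, and the image tip at (313,231.6) agrees. I'll correct every z by that amount and push again.

```bash
echo 'DZ=np.array([0,0,-.030])' >> h.py
python3 - <<'E'
from h import *
from bench import env, kinematics, monitor, eyes, job
np.set_printoptions(precision=4,suppress=True)
R=Rn.from_euler('z',JY).as_matrix()[:2,:2]
env.movel(jig(-.005,.1,.085)+DZ,velocity=.2)
env.movel(jig(-.005,.175,.075)+DZ,velocity=.25)
env.movel(jig(-.005,.172,.048)+DZ,velocity=.15)
print(env.movel(jig(-.005,.1,.048)+DZ,velocity=.07,guard=25))
s=monitor.sense();print(s["contact_force"])
h=env.movel(jig(-.005,.07,.048)+DZ,velocity=.03,guard=12)
s=monitor.sense();p=s["position"]
print(h,s["clock"],(p[:2]-JO)@R,p[2],s["contact_force"])
env.movel(jig(-.005,.12,.055)+DZ,velocity=.2)
env.movel(jig(-.005,.13,.16)+DZ,velocity=.3)
env.release()
k=np.array([.488,-.357,.2]); o=q(.32)
env.reach(k+DZ,o); s=monitor.sense(); print(s["clock"],s["joints"],s["position"])
for n in ("side","top"):
    f=eyes.grab_frame(n); pickle.dump(dict(f),open(f"pics/{n}2.pkl","wb")); cv2.imwrite(f"pics/{n}2.png",f["frame"][:,:,::-1])
    print(n,proj(f,k),proj(f,[.488,-.357,.121]))
t=cv2.imread("pics/top2.png"); s=cv2.imread("pics/side2.png")
c=lambda i,x,y,w,h: cv2.resize(i[y:y+h,x:x+w],(400,300),interpolation=cv2.INTER_CUBIC)
cv2.imwrite("pics/m5.png",np.vstack([np.hstack([c(t,260,172,108,81),c(t,310,208,32,24)]),np.hstack([c(s,270,165,120,90),c(s,290,40,120,90)])]))
E
```

```text
False
[ 0.2789  0.8718 -0.2545]
True 13.4333 [-0.005   0.0874] 0.01779974421943662 [2.4954 5.3951 0.3362]
16.7167 [-0.8234  0.512   1.288   0.0002  1.3419  0.4255] [ 0.4885 -0.356   0.1699]
side [[347.091   79.2244]] [[345.8637 102.2255]]
top [[451.1063 219.1083]] [[441.5703 220.2653]]
```

View pics/m5.png

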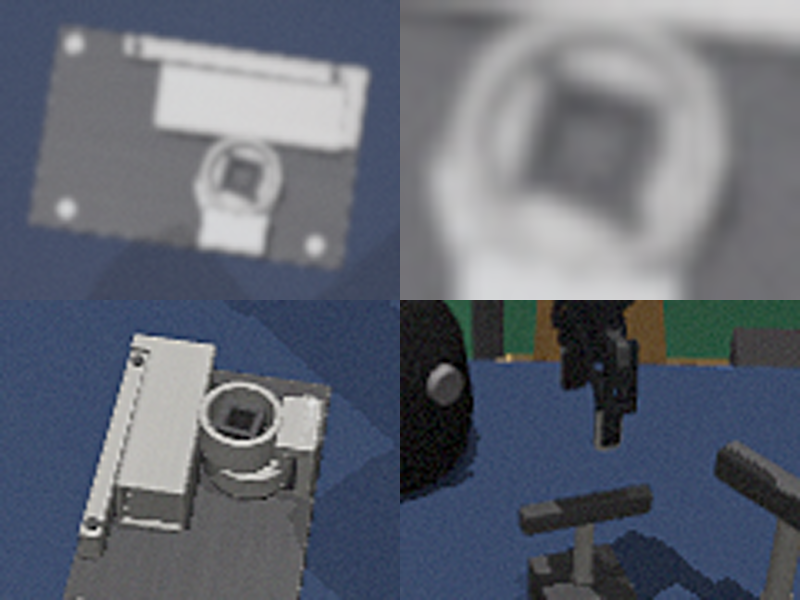

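The tube is now against the stop: its top fills (155-360, 65-150) in crop 1. The socket square's yaw is about -0.22 rad, so the cam is almost fully open. The gripper hovers over the key bar as expected. Now I'll grasp the key and bring it over the socket.

Run:
```python
from h import *
from bench import env, kinematics, monitor, eyes, job
np.set_printoptions(precision=4,suppress=True)
o=q(.32)
print(env.movel(np.array([.488,-.357,.101])+DZ,velocity=.15,guard=20))
env.close_gripper(100); s=monitor.sense(); print(s["finger_gap"],s["gripper_force"],s["contact_force"],s["clock"])
env.movel(np.array([.488,-.357,.185])+DZ,velocity=.15)
s=monitor.sense(); print(s["finger_gap"],s["contact_force"],s["position"])
sk=jig(-.0615,0,0); 
env.reach(np.r_[sk[:2],.183]+DZ,q(1.35))
s=monitor.sense(); print(s["clock"],s["joints"],s["position"],sk)
for n in ("side","top"):
    f=eyes.grab_frame(n); pickle.dump(dict(f),open(f"pics/{n}3.pkl","wb")); cv2.imwrite(f"pics/{n}3.png",f["frame"][:,:,::-1])
    print(n,proj(f,np.r_[sk[:2],.202]),proj(f,np.r_[sk[:2],.092]),proj(f,np.r_[sk[:2],.072]))
s=cv2.imread("pics/side3.png")
cv2.imwrite("pics/m6.png",cv2.resize(s[120:240,270:430],(800,600),interpolation=cv2.INTER_CUBIC))
```

```text
False
0.1922480236503938 97.77459025382996 [-1.6802  3.6829  4.6367] 18.2583
0.19355367410392282 [-0.6479 -0.0986 -5.0996] [ 0.4875 -0.3566  0.1535]
20.2167 [-0.2935  0.2854  1.6657 -0.0003  1.1901 -0.0707] [ 0.4915 -0.0271  0.1529] [ 0.4911 -0.0262  0.    ]
side [[344.5275 161.7792]] [[342.6679 193.2546]] [[342.3614 198.4272]]
top [[325.3517 217.0141]] [[324.73   218.7916]] [[324.6298 219.0778]]
```

View pics/m6.png

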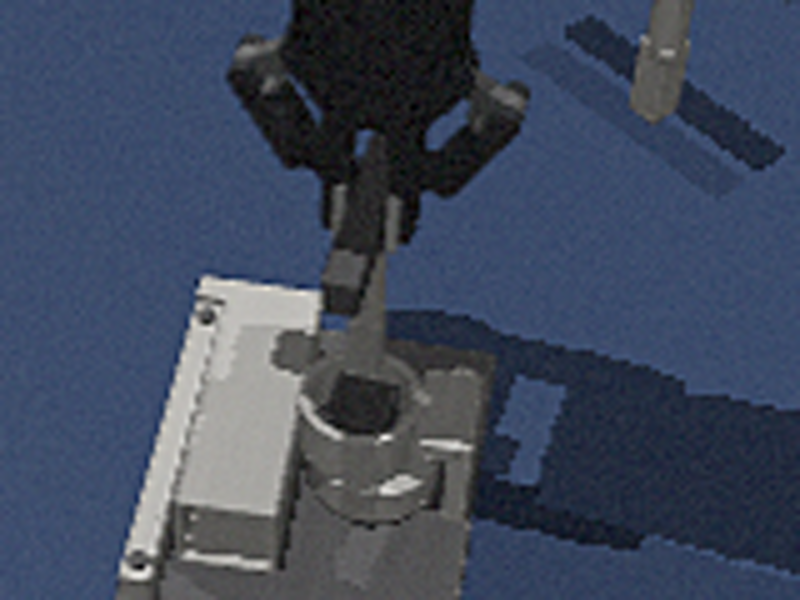

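Run:
```python
from h import *
np.set_printoptions(precision=1,suppress=True)
f=pickle.load(open("pics/side3.pkl","rb")); p=np.array([.4915,-.0271]); 
u=np.array([np.cos(1.35),np.sin(1.35)]); v=np.array([-u[1],u[0]])
cr=lambda P:(proj(f,P)-[270,120])*5
for z in(.214,.192): print(z,cr([np.r_[p+.06*u+s*.009*v,z] for s in(-1,1)]))
print("foot",cr([np.r_[p+a*.008*u+b*.008*v,.092] for a in(-1,1) for b in (-1,1)]), "5mm along bar",cr([np.r_[p+.065*u,.214]])-cr([np.r_[p+.06*u,.214]]))
print("collar", cr([np.r_[jig(-.0615,0,0)[:2],.072]]))
im=f["frame"][120:240,270:430].max(2)
a=cv2.resize(im[40:70,55:95],None,fx=1,fy=1)
print("col343", im[50:66,68:70].mean(1)); 
print("shank cols rows 64,66,70,73\n",im[[64,66,70,73],64:84])
print("rows at col 73..",im[60:92,71:75].mean(1))
g=pickle.load(open("pics/side2.pkl","rb"))["frame"][120:240,270:430].max(2)
print("collar rim cols row 78",g[78,56:90]); print("rim rows col 72",g[66:92,72])
```

```text
0.214 [[320.7 278.2]
 [361.  286.2]]
0.192 [[319.5 312.2]
 [359.1 320.3]]
foot [[350.8 349.9]
 [382.  356.3]
 [343.1 373.3]
 [374.5 379.9]] 5mm along bar [[-2.8  8.2]]
collar [[361.8 392.1]]
col343 [ 88.   81.5  80.   79.5  83.5  82.5  86.5  51.5  44.   46.   48.5  42.
  41.5  91.5 107.5 103.5]
shank cols rows 64,66,70,73
 [[ 92 111 111 107 115 100  98  97  86  85  83  89  77  61  63  68  59  62
   61  62]
 [ 92  99 117 102  97  82  82  80  83  78  84  82  71  65  60  61  62  58
   62  61]
 [ 45  91  92  82  88  83  85  80  82  81  79  80  71  62  53  51  63  54
   54  60]
 [ 92  81  81  85  86  85  85  84  83  84  83  74  84  85  82  91  96  85
   56  48]]
rows at col 73.. [68.8 65.  74.  85.  87.8 82.2 81.2 81.5 83.5 83.2 80.5 83.5 82.2 83.5
 85.8 69.5 35.2 48.8 43.2 38.2 37.2 41.5 39.2 43.5 40.5 43.  27.8 95.5
 99.2 84.5 85.2 85.2]
collar rim cols row 78 [188 190 189 165 185 177 107  64  78  85 100 100  92  45  34  43  31  46
  51  70  83  85  93  72  82  72 135 192 191 191 192 189 190 191]
rim rows col 72 [105  97  89 138 218  95  97  93  95 100  94  93  31  33  52  46  48  37
 105  78  23 219 199  88  99  95]
```

```bash
cat > ins.py <<'E'
from h import *
from bench import env, kinematics, monitor, eyes, job
np.set_printoptions(precision=4,suppress=True)
c=np.array([.4907,-.0249])
env.movel(np.r_[c,.165]+DZ,velocity=.08,guard=15); s=monitor.sense();print(s["position"],s["contact_force"])
h=env.movel(np.r_[c,.127]+DZ,velocity=.04,guard=15)
s=monitor.sense();print(h,s["position"],"foot",s["position"][2]+.03-.091,s["contact_force"],s["ft_torque"],s["clock"])
E
python3 ins.py
```

```text
[ 0.4906 -0.0252  0.1348] [ 0.4607 -0.063  -3.8055]
True [ 0.4916 -0.0252  0.1013] foot 0.04030709040388697 [0.1663 0.2195 5.074 ] [-0.0604 -0.0943 -0.016 ] 21.4917
```

Key fully seated (foot at 40.3 mm). Next I'll turn it clockwise while watching the torque.

Run:
```python
from h import *
from bench import env, kinematics, monitor, eyes, job
np.set_printoptions(precision=3,suppress=True)
env.hold(.15)
j=np.array(monitor.sense()["joints"]); j0=j[5]; print(j)
for d in [.5,1.0,1.4,1.6,1.7]+list(np.arange(1.75,2.3,.04)):
    j[5]=j0+d; env.set_joints(j); env.hold(.05); s=monitor.sense()
    print(round(d,2),round(s["joints"][5]-j0,3),s["ft_torque"],s["contact_force"],s["finger_gap"].__round__(3),round(s["clock"],1))
    if abs(s["ft_torque"][2])>.85 or np.linalg.norm(s["contact_force"])>60: break
```

```text
[-0.29   0.347  1.731  0.     1.061 -0.069]
0.5 0.497 [-1.162 -0.079 -0.011] [-0.851 -3.843  1.726] 0.195 22.2
1.0 0.998 [-1.579  0.56   0.006] [-2.704 -6.193  3.513] 0.193 22.8
1.4 1.398 [-1.535  1.033 -0.043] [-3.493 -6.082  5.156] 0.195 23.4
1.6 1.599 [-1.583  1.463 -0.109] [-5.954 -5.246  6.943] 0.19 23.7
1.7 1.699 [-1.459  1.579 -0.046] [-6.487 -6.289  6.797] 0.191 24.0
1.75 1.748 [-1.474  1.634  0.072] [-6.424 -5.703  7.742] 0.197 24.3
1.79 1.788 [-1.412  1.698  0.068] [-7.297 -4.73   7.499] 0.192 24.6
1.83 1.828 [-1.371  1.735  0.078] [-6.269 -5.396  7.473] 0.192 24.9
1.87 1.868 [-1.364  1.774  0.105] [-7.337 -5.688  8.938] 0.193 25.2
1.91 1.908 [-1.28   1.745  0.038] [-6.783 -6.035  7.558] 0.197 25.5
1.95 1.948 [-1.217  1.842  0.164] [-6.973 -5.356  8.621] 0.196 25.8
1.99 1.988 [-1.138  1.82   0.15 ] [-7.761 -4.093  8.157] 0.197 26.1
2.03 2.028 [-1.119  1.89   0.182] [-8.274 -4.388  8.383] 0.197 26.4
2.07 2.068 [-1.032  1.979  0.286] [-7.729 -4.33   9.088] 0.194 26.7
2.11 2.107 [-1.047  1.954  0.557] [-8.278 -3.809  8.806] 0.19 27.0
2.15 2.147 [-0.893  1.989  0.805] [-7.307 -3.948  9.221] 0.195 27.3
2.19 2.187 [-0.801  2.023  1.124] [-8.374 -2.787  7.915] 0.198 27.6
```

Run:
```python
from h import *
from bench import env, kinematics, monitor, eyes, job
np.set_printoptions(precision=3,suppress=True)
j=np.array(monitor.sense()["joints"]); j[5]-=.06; env.set_joints(j)
env.release(); p=np.array(monitor.sense()["position"])
env.movel(p+[0,0,.12],velocity=.12)
env.reach([.40,.15,.28],q(1.35)); env.hold(.3)
s=monitor.sense();print(s["contact_force"],s["clock"])
for n in ("side","top"):
    f=eyes.grab_frame(n); pickle.dump(dict(f),open(f"pics/{n}4.pkl","wb")); cv2.imwrite(f"pics/{n}4.png",f["frame"][:,:,::-1])
    print(n,proj(f,jig(-.0615,0,.162)))
t=cv2.imread("pics/top4.png"); s=cv2.imread("pics/side4.png")
cv2.imwrite("pics/m7.png",np.hstack([cv2.resize(t[162:262,260:360],(400,400),interpolation=cv2.INTER_CUBIC),cv2.resize(s[145:265,270:390],(400,400),interpolation=cv2.INTER_CUBIC)]))
```

```text
[-0.314 -0.665 -0.385] 31.5333
side [[343.815 173.859]]
top [[325.111 217.704]]
```

View pics/m7.png

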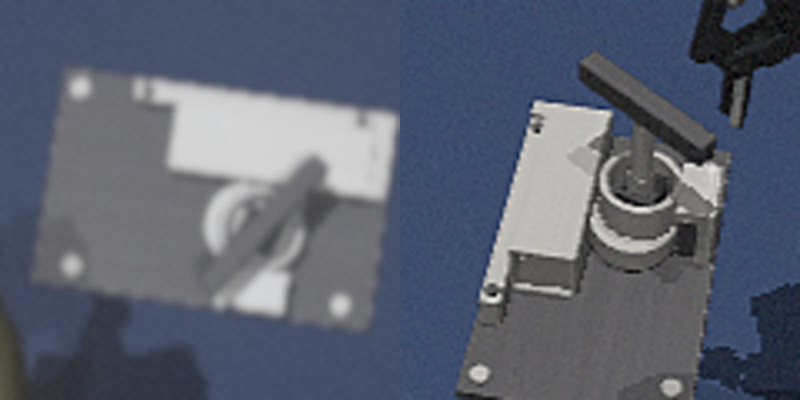

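The tube sits flush on the fence and the end stop, the cam disc bears on the tube, the key stands upright in the socket, and the gripper is clear. Handing in.

```bash
python3 -c "
from bench import job
print(job.hand_in())"
```

```text
the job is handed in; nothing more can be done
None
```

I handed the job in at about 32 s: the tube is against the end stop and fence, clamped by the cam at about 1.1 N m, with the key left standing in the socket; `hand_in()` gave no verdict.

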